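# Empty the forming die and cover it

### The arm

A 7-joint arm with a two-finger parallel gripper is mounted at the origin on the work surface. World frame = base frame: x ahead of the robot, y to its left, z up, the work surface at z = 0. Lengths are in m, angles in rad, forces in N, time in s.
With the tool pointing down it reaches from about 0.425 to 0.875 m from the base axis. Payload 4.7 kg.
Tool frame: the origin (TCP) lies midway between the tips of the shut fingers; the grasp point (between the pads) lies 19 mm behind it; z points along the fingers, y is the line along which they close (so a half turn about z gives the same grasp; the last joint's range is limited). The gripper opens to 85 mm and grips with 20 to 120 N. Pads are 22 mm wide; open, the fingers measure 114 mm over their backs; the gripper's body (76 mm by 85 mm) begins 54 mm behind the grasp point. The pads swing forward as they close: fully open they stand 13 mm farther back than shut.
Start: joints at [1.192, 0.321, -0.07, 1.45, 0.023, 1.371, -0.057], TCP at [0.249, -0.601, 0.231] pointing down, gripper open.
Joint ranges: [-2.86, 2.86], [-0.3, 2.09], [-1.38, 1.24], [0.06, 2.45], [-1.56, 4.7], [0.09, 2.05], [-2.69, 2.69]. Speed limits (rad/s): [2.57, 2.57, 3.14, 3.14, 3.14, 3.14, 3.14].

### API

Orientations are given as a unit quaternion [x, y, z, w].
In Python, from station import manip gives the robot as it stands.
- The arm moves only by the shell command python3 -m pendant 'ROWS' [OPENING] [FORCE]. ROWS is JSON, a list of rows, each an object of numbers: "dx", "dy", "dz": the shift along the tool's x, y, z in m; "wx", "wy", "wz": the turn, a rotation vector about the tool's x, y, z in units of 8 degrees (1.0 is 8 degrees). In form: [{"dx": .., "dy": .., "dz": .., "wx": .., "wy": .., "wz": ..}, ...]. A call has 1 to 10 rows; each row shifts and turns the commanded pose from where the row before left it, along the tool's axes as they then stand; what a row does not reach is not made up. A row lasts 1/8 s, in which the tool goes at most 62.5 mm and 10.7 degrees, less where a joint would pass 70% of its speed; a pose out of reach is approached as far as the arm can. A call with a gripper value outside its range is refused whole. OPENING is the closure, from 0 (fully open) to 1 (shut), set as the call begins (- or left out, the last holds). The fingers move at their own pace and stop on an object; FORCE is the grip in N (left out, the last holds). Time passes only in rows, so rows that do not move let the fingers close. It gives the time, the measured TCP pose, the force, the opening and the grip force at its end, in the units of the state.
- manip.observe(): the state, without advancing time (a new reading comes with each control period).
- manip.get_image(name): name is "side" or "top"; returns the picture (400x640x3 uint8, blue, green, red); there is no depth.
- manip.camera_params(name): a dict with "K" (3x3 intrinsics, pixels), "position" and "attitude" of the camera in the world. Camera axes: x right, y down, z forward; pixel columns grow to the right and rows downward; lengths in m; the calibration is good to about 2 mm. A picture is of the moment at which its call begins. camera_params takes no time and is no camera call.
- manip.job_done(): hands the job in; it is judged then, once.
The state is a dict: "clock": time; "q": joint angles; "qvel": joint speeds; "tau": joint torques, N m; "tool_pos": TCP position; "orientation": TCP orientation; "contact_force": force on the tool from outside, world axes, zero at the start; "ft_torque": the same for the moment, N m; "gripper_width": finger opening in m; "gripper_force": force on a finger pad.
Only numpy, scipy, OpenCV 4.12 (cv2) and the standard library are available. Lean on these libraries where they do the work, as an engineer would, in place of code of your own. Each camera call takes 0.05 s, during which the arm holds its last target. There are 200 camera calls.

### The job

Lift the red hex-hubbed casting out of the open forming die and set it down gently, flange down and flat, in the middle of the black bin with the yellow card. Then put the loose green cover gently on the die so that it sits fully seated and level on the rim, with its grip up. Leave everything else where it is.

Things in the scene. Friction and masses are not known exactly. Their poses are not given: they have to be found in the camera images.
- die: Fixed forming die. Origin: centre of its underside on the table; z up. Dark shoe 110 (x) x 170 (y) x 14 high; on it a round steel die 114 across, flat rim 40 above the origin, with an open round cavity 92 across, 20 deep (floor 20 above the origin), centred. Two brass guide pillars 14 across stand at y = +66 and -66 and reach 120 above the origin, in the way of a wide gripper.
- flange: Loose red casting, about 0.55 kg, in the die's cavity at any yaw. Origin: centre of its underside; z up. Round flange 88 across, 10 thick; on it a central hexagonal hub, 36 across flats (42 across corners), from 10 to 40 above the origin. Flats face along its x axis and at 60 and 120 degrees to it. In the die the hub stands 20 above the rim.
- cover: Loose green cover, 0.22 kg, right way up on the table. Origin: centre of the underside of its lip; z up. Lip 84 across, 6 high, goes into the cavity; disc 108 across, from 6 to 12 up, rests on the rim (5 mm from each pillar); black bar grip 14 thick (x), 56 long (y), from 12 to 42 up. Seated, its origin is 34 above the die's.
- bin_yellow: Fixed black open stock bin with a yellow card on its front wall and front rim, empty. Origin: centre of its underside; outside 130 x 130 x 45 high, walls and floor 4 thick.
- bin_white: Fixed black open stock bin like the other, but with a white card; holds two steel rings. Not to be used. Origin: centre of its underside; 130 x 130 x 45 high.
- carton: Bystander, not to be moved: cardboard carton 60 x 75 x 50 (high). Origin: centre of its underside.
- spray_can: Bystander, not to be moved: green-labelled spray can, 54 across, 190 high. Origin: centre of its underside.
- oil_bottle: Bystander, not to be moved: grey oil bottle with yellow label and red cap, 60 across, 180 high. Origin: centre of its underside.
- jar: Bystander, not to be moved: clear jar with steel cap, 56 across, 70 high. Origin: centre of its underside.
- small_carton: Bystander, not to be moved: cardboard carton 70 x 70 x 60 (high). Origin: centre of its underside.
- wrench: Bystander, not to be moved: steel wrench 190 long, lying flat. Origin: in its handle's middle region, near the underside.
- bearing_a: Bystander, not to be moved: steel ring 42 across, 14 high, lying in the white-card bin. Origin: centre of its underside.
- bearing_b: Bystander, not to be moved: second steel ring 42 across, 14 high, lying in the white-card bin. Origin: centre of its underside.
Things that resemble listed ones, but are neither listed nor needed, are in the scene too. Of the things that look like the flange, the largest one is meant.

How it is judged:
On the way, in this order (a step that is already met when the one before it is completed fails the run):
1. the casting has been lifted out of the die's cavity, clear of the rim (z of flange in the frame of die above 0.05 m), for 0.1 s.
2. the casting lies flange down, flat and released in the middle of the yellow-card bin (x of flange in the frame of bin_yellow between -0.02 and 0.02 m and y of flange in the frame of bin_yellow between -0.02 and 0.02 m and z of flange in the frame of bin_yellow between 0.001 and 0.0075 m and angle between flange's own z axis and vertical below 0.05 rad and linear speed of flange below 0.02 m/s and contact force between the fingers and flange below 0.1 N), for 0.2 s.
At the end, for the whole second after the job is handed in: Casting at rest flange down on the floor of the yellow-card bin, flat within 3 degrees, within 20 mm of the bin centre along each side; cover at rest on the die rim, lip in the cavity, within 6 mm of the die axis, fully down (within 2.5 mm) and level (within 1.7 degrees) (x of flange in the frame of bin_yellow between -0.02 and 0.02 m and y of flange in the frame of bin_yellow between -0.02 and 0.02 m and z of flange in the frame of bin_yellow between 0.001 and 0.0075 m and angle between flange's own z axis and vertical below 0.05 rad and linear speed of each of flange, cover below 0.02 m/s and z of cover in the frame of die between 0.031 and 0.0365 m and horizontal distance between cover and die below 0.006 m and angle between cover's own z axis and vertical below 0.03 rad); the robot touches nothing.
It fails at once if a bystander is moved more than 20 mm (distance of any of carton, spray_can, oil_bottle, jar, small_carton, wrench, bearing_a, bearing_b from where it was at the start of the episode above 0.02 m).
It fails at once if the casting or the cover is dropped (falling freely from over about 10 mm, out of the fingers) ((linear speed of flange above 0.45 m/s and contact force between the fingers and flange below 0.1 N) or (linear speed of cover above 0.45 m/s and contact force between the fingers and cover below 0.1 N)).
It fails at once if the casting is rammed into the bin or the cover onto the die (over 80 N) (contact force between flange and bin_yellow above 80 N or contact force between cover and die above 80 N).
It also fails if it takes over 69 s, if anything falls off the work surface, if the arm or the gripper's body presses on something with over 40 N, if the wrist force passes 120 N, or if a joint passes its speed limit or range.

## Working session

There is one attempt and no reset: what is moved stays moved. The work goes in short steps, Python scripts to look and compute and a shell command to move; the robot and the scene stay as the last step left them, time stands still between calls to the robot, and variables do not carry over. Pictures are saved under pics/ and viewed, at most 10 in all, crops included, and the job is handed in when it is done.

```bash
ls; mkdir -p pics; python3 - <<'E'
from station import manip
import cv2
for n in("top","side"):
    cv2.imwrite(f"pics/{n}0.png",manip.get_image(n)); p=manip.camera_params(n); print(n,p)
print(manip.observe())
E
```

```text
pics
top {'K': array([[416.43309152,   0.        , 327.00284837],
       [  0.        , 416.43309152, 200.21821974],
       [  0.        ,   0.        ,   1.        ]]), 'position': array([ 4.25322231e-01, -8.64128959e-04,  1.08794722e+00]), 'attitude': array([-0.70250301,  0.70616045, -0.05492335,  0.06935673])}
side {'K': array([[434.14782417,   0.        , 320.92385943],
       [  0.        , 434.14782417, 196.80901854],
       [  0.        ,   0.        ,   1.        ]]), 'position': array([0.43450566, 0.88275112, 0.71462204]), 'attitude': array([-0.09963036,  0.88936902, -0.44385863,  0.04567321])}
{'clock': 0.1, 'q': array([ 1.19208117,  0.32177794, -0.07010952,  1.45156151,  0.02255941,
        1.37084259, -0.05690331]), 'qvel': array([-0.0005855 , -0.00037885, -0.00215629, -0.00172144, -0.00054335,
       -0.00057701,  0.00027347]), 'tau': array([ 1.96215578e-04, -4.94878078e+01, -3.83782033e-01, -3.15212345e+01,
        1.31836371e-02,  7.36352726e-03,  1.07746303e-05]), 'tool_pos': array([ 0.24860409, -0.60003607,  0.23030993]), 'orientation': array([ 9.80769638e-01,  1.95166863e-01, -1.99526210e-04, -8.79018187e-04]), 'contact_force': array([0.10706213, 0.42392517, 0.47334192]), 'ft_torque': array([ 3.54156050e-02, -7.31378588e-05,  6.62165728e-03]), 'gripper_force': 0.0, 'gripper_width': 0.08556067392728643}
```

View pics/top0.png

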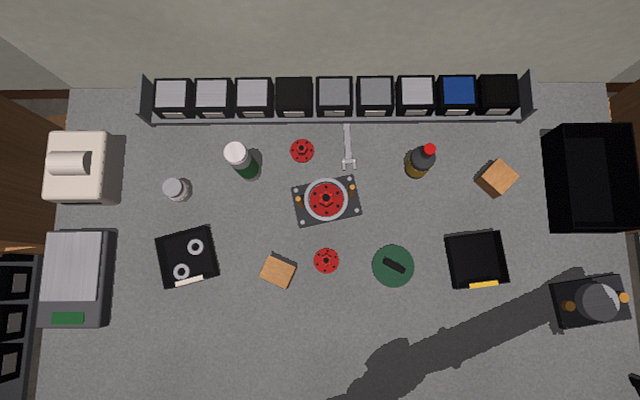

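View pics/side0.png

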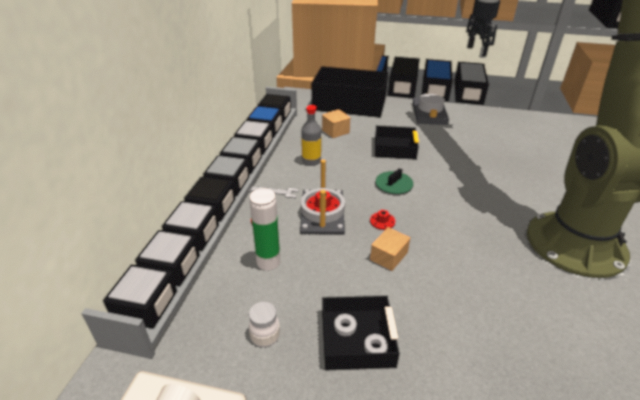

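The top view shows three red castings: (302,151), (326,200) and (326,261). The one at (326,200) is the largest and sits in the open die between the brass pillars, so it is the one meant. The cover is at (393,265) and the yellow-card bin at (477,260). The bin at (187,257) has the white card. The capped die at (593,300) is a decoy. I'll confirm with an enlarged crop.

```bash
cat > h.py <<'E'
import numpy as np, cv2
from station import manip
from scipy.spatial.transform import Rotation as R
P={n:manip.camera_params(n) for n in("top","side")}
def ray(n,uv):
    p=P[n]; d=R.from_quat(p["attitude"]).apply(np.linalg.inv(p["K"])@[uv[0],uv[1],1.]); return p["position"],d/np.linalg.norm(d)
def plane(n,uv,z):
    o,d=ray(n,uv); return o+d*(z-o[2])/d[2]
def tri(uvt,uvs):
    (a,d),(b,e)=ray("top",uvt),ray("side",uvs)
    s=np.linalg.lstsq(np.c_[d,-e],b-a,rcond=None)[0]; p,q=a+s[0]*d,b+s[1]*e
    return (p+q)/2,np.linalg.norm(p-q)
def proj(n,X):
    p=P[n]; c=p["K"]@R.from_quat(p["attitude"]).inv().apply(np.asarray(X)-p["position"]); return c[:2]/c[2]
E
python3 - <<'E'
import cv2,numpy as np
t=cv2.imread("pics/top0.png");s=cv2.imread("pics/side0.png")
a=cv2.resize(t[165:235,280:380],None,fx=4,fy=4,interpolation=2)
b=cv2.resize(t[220:300,360:520],None,fx=2.5,fy=2.5,interpolation=2)
c=cv2.resize(s[150:245,290:420],None,fx=3,fy=3,interpolation=2)
d=cv2.resize(s[110:200,360:440],None,fx=3,fy=3,interpolation=2)
o=np.zeros((580,800,3),np.uint8)
for im,x,y in((a,0,0),(b,400,0),(c,0,285),(d,400,285)):o[y:y+im.shape[0],x:x+im.shape[1]]=im
cv2.imwrite("pics/crop0.png",o)
E
```

```text
(no output)
```

View pics/crop0.png

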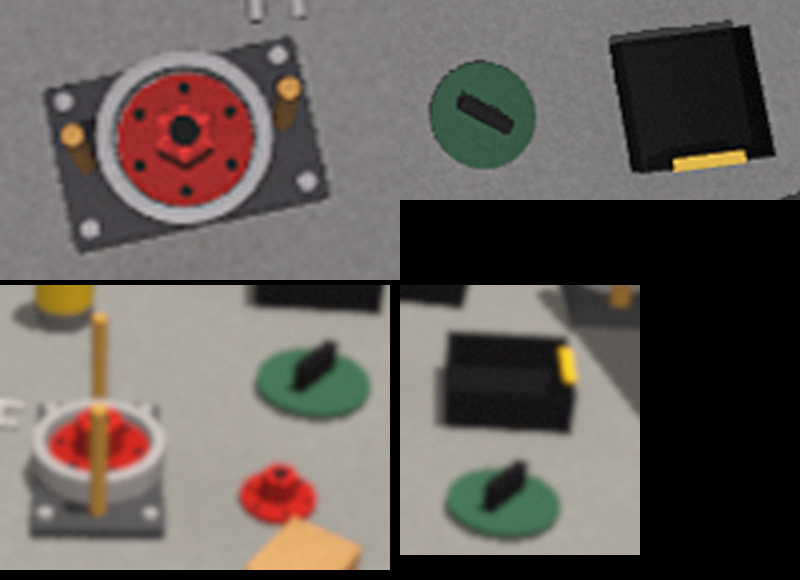

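The crop confirms it: the die at (326,198) holds the large red casting with two pillars beside it, and the cover and the yellow-card bin are clear. Next I measure.

```bash
cat > m.py <<'E'
from h import *
t=cv2.imread("pics/top0.png");s=cv2.imread("pics/side0.png")
def comps(im,lo,hi,box,amin=8):
    x0,y0,x1,y1=box; m=cv2.inRange(cv2.cvtColor(im[y0:y1,x0:x1],cv2.COLOR_BGR2HSV),lo,hi)
    cs=[c for c in cv2.findContours(m,cv2.RETR_EXTERNAL,cv2.CHAIN_APPROX_NONE)[0] if cv2.contourArea(c)>=amin]
    return [c+[x0,y0] for c in sorted(cs,key=lambda c:-cv2.contourArea(c))]
GR=((60,80,30),(90,255,255)); BR=((8,100,110),(28,255,255))
if __name__=="__main__":
    f=lambda c:np.round(cv2.fitEllipse(c)[0],2)
    gt=comps(t,*GR,(365,235,420,295))[0]; gs=comps(s,*GR,(370,165,420,200))[0]
    gt,gs=cv2.convexHull(gt),cv2.convexHull(gs)
    print("cover",f(gt),cv2.fitEllipse(gt)[1],f(gs),tri(f(gt),f(gs)),plane("top",f(gt),.012))
    for c in comps(t,*BR,(290,175,365,215),4): print("brass top",cv2.boundingRect(c),c.reshape(-1,2).mean(0), plane("top",c.reshape(-1,2).mean(0),.12))
    for c in comps(s,*BR,(310,150,335,235),4): print("brass side",cv2.boundingRect(c))
    rt=cv2.convexHull(comps(t,(0,120,60),(8,255,255),(300,175,350,225))[0]); print("red",f(rt),cv2.fitEllipse(rt)[1],plane("top",f(rt),.03))
    m=cv2.inRange(cv2.cvtColor(t,cv2.COLOR_BGR2HSV),(0,0,120),(180,60,255)); m[:, :303]=0;m[:,350:]=0;m[:175]=0;m[222:]=0
    c=max(cv2.findContours(m,0,1)[0],key=cv2.contourArea); c=cv2.convexHull(c); print("ring",f(c),cv2.fitEllipse(c)[1],plane("top",f(c),.04))
    k=comps(t,(0,0,0),(180,255,45),(435,220,520,300))[0]; print("bin",cv2.boundingRect(k),cv2.approxPolyDP(cv2.convexHull(k),4,True).reshape(-1,2).tolist())
    y=comps(t,(20,120,120),(35,255,255),(440,270,520,300))[0]; print("card",cv2.minAreaRect(y))
    g=cv2.inRange(t[245:285,375:412],(0,0,0),(45,45,40)); g=max(cv2.findContours(g,0,1)[0],key=cv2.contourArea)+[375,245]; print("grip",cv2.minAreaRect(g),cv2.boxPoints(cv2.minAreaRect(g)).tolist())
    a=cv2.resize(t[175:222,302:352],None,fx=9,fy=9,interpolation=2).astype(float)
    b=cv2.resize(s[110:165,360:430],None,fx=5,fy=5,interpolation=2).astype(float)
    o=np.zeros((430,800,3)); o[:423,:450]=a; o[:275,450:800]=b
    cv2.imwrite("pics/hub0.png",np.clip(o*1.6,0,255).astype(np.uint8))
E
python3 m.py
```

```text
cover [392.75 265.63] (40.75102615356445, 41.968997955322266) [393.87 182.34] (array([ 0.44682596, -0.14642422,  0.00845208]), np.float64(0.0005912501158640408)) [ 0.44646058 -0.14594463  0.012     ]
brass top (295, 196, 6, 6) [297.5   198.375] [0.6024499  0.08850658 0.12      ]
brass top (349, 184, 6, 6) [351.85714286 186.5       ] [ 0.6301635  -0.04040123  0.12      ]
brass side (319, 190, 8, 37)
brass side (310, 150, 11, 11)
brass side (320, 159, 6, 29)
red [325.74 199.4 ] (32.71836471557617, 33.8145637512207) [0.6157067  0.02375342 0.03      ]
ring [324.63 190.95] (46.785194396972656, 60.12987518310547) [0.6359661  0.02630848 0.04      ]
bin (444, 230, 66, 59) [[499, 230], [509, 281], [453, 288], [444, 238]]
card ((483.28466796875, 283.7769470214844), (5.333493232727051, 29.39623260498047), 82.87498474121094)
grip ((393.3999938964844, 264.70001220703125), (23.702322006225586, 7.155417442321777), 26.56505012512207) [[381.1999816894531, 262.60003662109375], [384.3999938964844, 256.20001220703125], [405.6000061035156, 266.79998779296875], [402.3999938964844, 273.20001220703125]]
```

View pics/hub0.png

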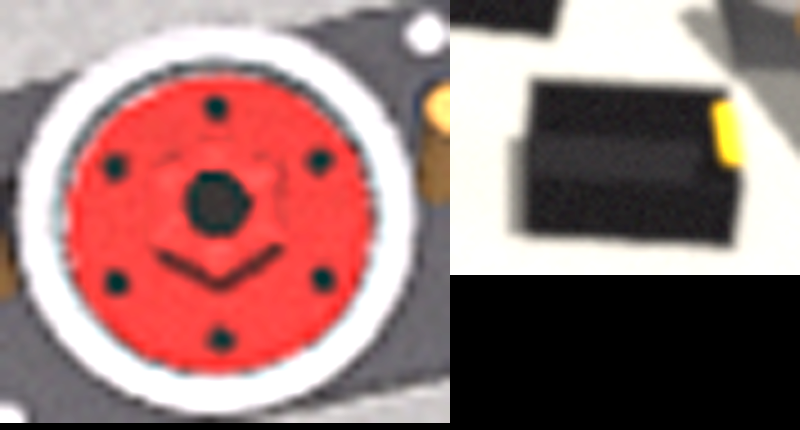

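The hub's dark side faces meet at a vertex at the bottom, so flat normals lie at image angles -1.4°, 58.6° and -61.4°. The pillar line is at -12.3°, so the 58.6° flats suit best. I'll now check heights from both views and work out the bin and the yaws.

```bash
cat > m2.py <<'E'
from m import *
f=lambda c:np.array(cv2.fitEllipse(c)[0])
ang=lambda a,b:np.degrees(np.arctan2(*(b-a)[1::-1]))
rs=cv2.convexHull(np.vstack(comps(s,(0,120,60),(8,255,255),(300,188,345,225),4))); print("red side box",cv2.boundingRect(rs))
print("pillars",tri((297.5,198.4),(323,191.5)),tri((351.9,186.5),(323,160.5)))
C=np.array([.6160,.0240])
hub=np.array([326.1,197.55]); print("hub hole@.06",plane("top",hub,.06),"expect side",proj("side",[*C,.06]))
# hub vertices heights: red topmost pixel rows in side view per column
m=cv2.inRange(cv2.cvtColor(s,cv2.COLOR_BGR2HSV),(0,150,60),(6,255,255))[180:230,305:345]
for r in range(4,26): print(180+r,''.join('#' if v else '.' for v in m[r]))
e=np.radians(58.6); print("closing dir deg",ang(plane("top",hub,.06),plane("top",hub+10*np.array([np.cos(e),np.sin(e)]),.06)))
b=np.array([[381.2,262.6],[384.4,256.2],[405.6,266.8],[402.4,273.2]])
# grip axis by PCA of dark pixels
g=np.argwhere(cv2.inRange(t[245:285,375:412],(0,0,0),(45,45,40)))[:,::-1]+[375,245]
c,v=g.mean(0),np.linalg.svd(g-g.mean(0),full_matrices=False)[2][0]
print("grip c",c,plane("top",c,.05),plane("top",c,.03),"axis deg",ang(plane("top",c,.04),plane("top",c+v,.04)))
gs=np.argwhere(cv2.inRange(s[165:195,380:410],(0,0,0),(48,48,42)))[:,::-1]+[380,165]; print("grip side c",gs.mean(0),gs.min(0),gs.max(0),"tri",tri(c,gs.mean(0)))
a,d=plane("top",(509,281),.045),plane("top",(444,238),0)
print("bin",a,d,"mid",(a+d)/2,"diag",np.linalg.norm((a-d)[:2]))
for n,u,w in(("TR",(499,230),(376.4,126)),("BR",(509,281),(415.6,128.4))): print(n,tri(u,w))
bl=plane("top",(453,288),.045);print("BL",bl,"BR-BL",a-bl,"TR",plane("top",(499,230),.045))
print("card",plane("top",(483.3,283.8),.045),plane("top",(483.3,283.8),.03))
E
python3 m2.py
```

```text
red side box (306, 191, 34, 21)
pillars (array([0.60250885, 0.08863118, 0.11850434]), np.float64(0.0003046781321494744)) (array([ 0.63043413, -0.04049363,  0.1198375 ]), np.float64(0.0004651590702965463))
hub hole@.06 [0.61502085 0.02213791 0.06      ] expect side [322.9672538  194.68578288]
184 ........................................
185 ........................................
186 ........................................
187 ........................................
188 ........................................
189 ........................................
190 ........................................
191 ........................................
192 .............##......###................
193 ............###......####...............
194 ...........####......#####..............
195 ..........#####......#####..............
196 ........#######......#######............
197 ......#########......#########..........
198 .....##########......###########........
199 ....##########........###########.......
200 ...###########........############......
201 ..############........############....
[... 332 characters left out ...]
is deg -119.74781230956927
grip side c [394.06730769 177.29807692] [388 171] [400 184] tri (array([ 0.44836206, -0.14573235,  0.02602337]), np.float64(8.470971302280076e-05))
bin [ 0.4077273  -0.42287943  0.045     ] [ 0.51708186 -0.2824372   0.        ] mid [ 0.46240458 -0.35265832  0.0225    ] diag 0.1779956141922138
TR (array([ 0.53173072, -0.40924443,  0.04195006]), np.float64(0.002154010477407195))
BR (array([ 0.40572677, -0.42460322,  0.04066883]), np.float64(0.0038551612732970336))
BL [ 0.39139028 -0.28623756  0.045     ] BR-BL [ 0.01633702 -0.13664186  0.        ] TR [ 0.53249955 -0.40806422  0.045     ]
card [ 0.40121508 -0.36023335  0.045     ] [ 0.40086837 -0.36540191  0.03      ]
```

```bash
cat > go.py <<'E'
# go.py x y z ydeg : remaining shift (tool axes, mm) and turn (units of 8 deg) to a tool-down pose, tool y at ydeg (mod 180)
import sys; from h import *
x,y,z,a=map(float,sys.argv[1:]); o=manip.observe(); T=R.from_quat(o["orientation"])
best=None
for k in(0,180):
    r=np.radians(a+k); Y=np.array([np.cos(r),np.sin(r),0]); Z=np.array([0,0,-1.]); G=R.from_matrix(np.c_[np.cross(Y,Z),Y,Z])
    w=(T.inv()*G).as_rotvec(degrees=True)/8
    if best is None or abs(w[2])<abs(best[2]): best=w
print("t",round(o["clock"],2),"pos",o["tool_pos"].round(4),"shift mm",(T.inv().apply(np.array([x,y,z])-o["tool_pos"])*1000).round(1),"turn",best.round(3),"F",o["contact_force"].round(1),"w",round(o["gripper_width"],4),"gf",round(o["gripper_force"],1),"q7",o["q"][6].round(2))
E
python3 -m pendant '[{"wz":-1.22},{"wz":-1.23},{"wz":-1.23},{"wz":-1.23},{"wz":-1.23},{"wz":-1.23},{"wz":-1.23},{"wz":-1.23},{"wz":-1.23},{"wz":-1.22}]' 0.4
python3 go.py 0.616 0.0235 0.16 30.75
```

```text
t 0.1 pos [ 0.2486 -0.6     0.2303] shift mm [ 578.1 -435.3   71.1] turn [-1.000e-02  9.000e-03  1.022e+01] F [0.1 0.4 0.5] w 0.0856 gf 0.0 q7 -0.06invalid input at $[0]: expected keys dx, dy, dz, wx, wy, wz
```

```bash
python3 -m pendant '[{"dx":0,"dy":0,"dz":0,"wx":0,"wy":0,"wz":-1.22},{"dx":0,"dy":0,"dz":0,"wx":0,"wy":0,"wz":-1.23},{"dx":0,"dy":0,"dz":0,"wx":0,"wy":0,"wz":-1.23},{"dx":0,"dy":0,"dz":0,"wx":0,"wy":0,"wz":-1.23},{"dx":0,"dy":0,"dz":0,"wx":0,"wy":0,"wz":-1.23},{"dx":0,"dy":0,"dz":0,"wx":0,"wy":0,"wz":-1.23},{"dx":0,"dy":0,"dz":0,"wx":0,"wy":0,"wz":-1.23},{"dx":0,"dy":0,"dz":0,"wx":0,"wy":0,"wz":-1.23},{"dx":0,"dy":0,"dz":0,"wx":0,"wy":0,"wz":-1.23},{"dx":0,"dy":0,"dz":0,"wx":0,"wy":0,"wz":-1.22}]' 0.4
python3 go.py 0.616 0.0235 0.23 30.75
```

```text
clock: 1.35
tool_pos: [0.2486, -0.6003, 0.2307]
orientation: [0.492, 0.871, 0.0, -0.0]
contact_force: [0.1, 0.9, 0.5]
gripper_width: 0.0512
gripper_force: 0.0
t 1.35 pos [ 0.2486 -0.6003  0.2307] shift mm [344.7 636.6   1.1] turn [ 0.001 -0.008  0.039] F [0.1 0.9 0.5] w 0.0512 gf 0.0 q7 1.61
```

```bash
python3 -m pendant '[{"dx":0.012,"dy":0.022,"dz":0,"wx":0,"wy":0,"wz":0},{"dx":0.024,"dy":0.044,"dz":0,"wx":0,"wy":0,"wz":0},{"dx":0.024,"dy":0.044,"dz":0,"wx":0,"wy":0,"wz":0},{"dx":0.024,"dy":0.044,"dz":0,"wx":0,"wy":0,"wz":0},{"dx":0.024,"dy":0.044,"dz":0,"wx":0,"wy":0,"wz":0},{"dx":0.024,"dy":0.044,"dz":0,"wx":0,"wy":0,"wz":0},{"dx":0.024,"dy":0.044,"dz":0,"wx":0,"wy":0,"wz":0},{"dx":0.024,"dy":0.044,"dz":0,"wx":0,"wy":0,"wz":0},{"dx":0.024,"dy":0.044,"dz":0,"wx":0,"wy":0,"wz":0},{"dx":0.024,"dy":0.044,"dz":0,"wx":0,"wy":0,"wz":0}]'
python3 go.py 0.616 0.0235 0.23 30.75
```

```text
clock: 2.6
tool_pos: [0.4918, -0.1894, 0.2311]
orientation: [0.494, 0.869, -0.0, -0.0]
contact_force: [-0.1, 0.1, 0.2]
gripper_width: 0.051
gripper_force: 0.0
t 2.6 pos [ 0.4918 -0.1894  0.2311] shift mm [119.6 215.5   1. ] turn [-0.003  0.    -0.002] F [-0.1  0.1  0.2] w 0.051 gf 0.0 q7 0.81
```

```bash
python3 -m pendant '[{"dx":0.022,"dy":0.040,"dz":0,"wx":0,"wy":0,"wz":0},{"dx":0.022,"dy":0.040,"dz":0,"wx":0,"wy":0,"wz":0},{"dx":0.022,"dy":0.040,"dz":0,"wx":0,"wy":0,"wz":0},{"dx":0.022,"dy":0.040,"dz":0,"wx":0,"wy":0,"wz":0},{"dx":0.018,"dy":0.032,"dz":0,"wx":0,"wy":0,"wz":0},{"dx":0.009,"dy":0.016,"dz":0,"wx":0,"wy":0,"wz":0},{"dx":0.0,"dy":0.0,"dz":0,"wx":0,"wy":0,"wz":0}]'
python3 go.py 0.616 0.0235 0.14 30.75
```

```text
clock: 3.48
tool_pos: [0.6113, 0.0152, 0.2308]
orientation: [0.493, 0.87, -0.0, -0.001]
contact_force: [-0.2, 0.0, 0.2]
gripper_width: 0.0512
gripper_force: 0.0
t 3.48 pos [0.6113 0.0152 0.2308] shift mm [ 4.7  8.4 90.8] turn [-0.005 -0.006  0.015] F [-0.2  0.   0.2] w 0.0512 gf 0.0 q7 0.3
```

```bash
python3 -m pendant '[{"dx":0.005,"dy":0.008,"dz":0.01,"wx":0,"wy":0,"wz":0},{"dx":0,"dy":0,"dz":0.025,"wx":0,"wy":0,"wz":0},{"dx":0,"dy":0,"dz":0.03,"wx":0,"wy":0,"wz":0},{"dx":0,"dy":0,"dz":0.03,"wx":0,"wy":0,"wz":0},{"dx":0,"dy":0,"dz":0.03,"wx":0,"wy":0,"wz":0},{"dx":0,"dy":0,"dz":0.02,"wx":0,"wy":0,"wz":0},{"dx":0,"dy":0,"dz":0.006,"wx":0,"wy":0,"wz":0},{"dx":0,"dy":0,"dz":0,"wx":0,"wy":0,"wz":0}]'
python3 go.py 0.616 0.0235 0.036 30.75
python3 - <<'E'
from h import *
s=manip.get_image("side");t=manip.get_image("top");o=np.zeros((600,800,3),np.uint8)
a=cv2.resize(s[130:240,260:390],None,fx=3,fy=3,interpolation=2);b=cv2.resize(t[140:240,265:395],None,fx=3,fy=3,interpolation=2)
o[:330,:390]=a;o[:300,400:790]=b;cv2.imwrite("pics/a1.png",o[:335])
E
```

```text
clock: 4.47
tool_pos: [0.616, 0.0225, 0.0805]
orientation: [0.495, 0.869, 0.0, 0.0]
contact_force: [0.1, 0.2, -0.1]
gripper_width: 0.0512
gripper_force: 0.0
t 4.47 pos [0.616  0.0225 0.0805] shift mm [ 0.9  0.5 44.5] turn [ 0.001  0.001 -0.003] F [ 0.1  0.2 -0.1] w 0.0512 gf 0.0 q7 0.21
```

View pics/a1.png

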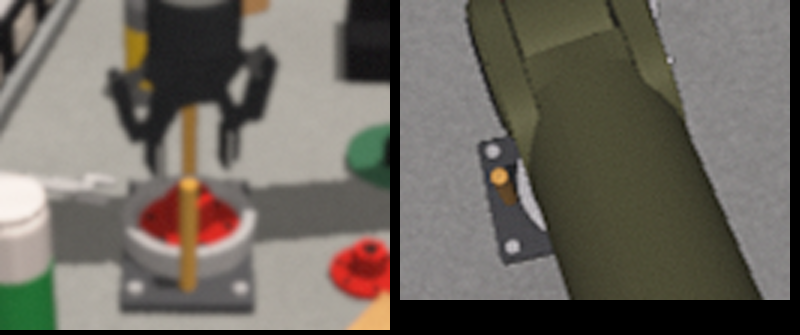

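The fingers at crop columns (155) and (230) straddle the hub, and the pillars at column 190 lie off the closing line. Descending.

```bash
python3 -m pendant '[{"dx":0.0005,"dy":0.0005,"dz":0.01,"wx":0,"wy":0,"wz":0},{"dx":0,"dy":0,"dz":0.012,"wx":0,"wy":0,"wz":0},{"dx":0,"dy":0,"dz":0.012,"wx":0,"wy":0,"wz":0},{"dx":0,"dy":0,"dz":0.007,"wx":0,"wy":0,"wz":0},{"dx":0,"dy":0,"dz":0.003,"wx":0,"wy":0,"wz":0},{"dx":0,"dy":0,"dz":0,"wx":0,"wy":0,"wz":0},{"dx":0,"dy":0,"dz":0,"wx":0,"wy":0,"wz":0}]'
python3 go.py 0.616 0.0235 0.036 30.75
```

```text
clock: 5.45
tool_pos: [0.6163, 0.0234, 0.0367]
orientation: [0.494, 0.869, 0.0, 0.0]
contact_force: [0.2, -0.5, 0.5]
gripper_width: 0.051
gripper_force: 0.0
t 5.45 pos [0.6163 0.0234 0.0367] shift mm [ 0.2 -0.2  0.7] turn [ 0.004  0.003 -0.   ] F [ 0.2 -0.5  0.5] w 0.051 gf 0.0 q7 0.18
```

```bash
python3 -m pendant '[{"dx":0,"dy":0,"dz":0,"wx":0,"wy":0,"wz":0},{"dx":0,"dy":0,"dz":0,"wx":0,"wy":0,"wz":0},{"dx":0,"dy":0,"dz":0,"wx":0,"wy":0,"wz":0},{"dx":0,"dy":0,"dz":0,"wx":0,"wy":0,"wz":0},{"dx":0,"dy":0,"dz":0,"wx":0,"wy":0,"wz":0},{"dx":0,"dy":0,"dz":0,"wx":0,"wy":0,"wz":0}]' 1 60
python3 -m pendant '[{"dx":0,"dy":0,"dz":-0.004,"wx":0,"wy":0,"wz":0},{"dx":0,"dy":0,"dz":-0.01,"wx":0,"wy":0,"wz":0},{"dx":0,"dy":0,"dz":-0.02,"wx":0,"wy":0,"wz":0},{"dx":0,"dy":0,"dz":-0.03,"wx":0,"wy":0,"wz":0},{"dx":0,"dy":0,"dz":-0.03,"wx":0,"wy":0,"wz":0},{"dx":0,"dy":0,"dz":-0.03,"wx":0,"wy":0,"wz":0},{"dx":0,"dy":0,"dz":-0.03,"wx":0,"wy":0,"wz":0},{"dx":0,"dy":0,"dz":-0.02,"wx":0,"wy":0,"wz":0},{"dx":0,"dy":0,"dz":-0.01,"wx":0,"wy":0,"wz":0},{"dx":0,"dy":0,"dz":0,"wx":0,"wy":0,"wz":0}]'
python3 go.py 0.4624 -0.352 0.22 -6
```

```text
clock: 6.2
tool_pos: [0.6171, 0.0238, 0.0372]
orientation: [0.494, 0.869, 0.001, 0.001]
contact_force: [3.6, 1.4, 4.6]
gripper_width: 0.0351
gripper_force: 61.4
clock: 7.45
tool_pos: [0.6155, 0.0232, 0.2197]
orientation: [0.494, 0.869, -0.0, -0.0]
contact_force: [0.1, -0.2, -6.3]
gripper_width: 0.035
gripper_force: 62.9
t 7.45 pos [0.6155 0.0232 0.2197] shift mm [-244.2 -323.4    0. ] turn [-0.009  0.     4.592] F [ 0.1 -0.2 -6.3] w 0.035 gf 62.9 q7 0.28
```

```bash
python3 -m pendant '[{"dx":-0.012,"dy":-0.016,"dz":0,"wx":0,"wy":0,"wz":0},{"dx":-0.024,"dy":-0.032,"dz":0,"wx":0,"wy":0,"wz":0},{"dx":-0.03,"dy":-0.04,"dz":0,"wx":0,"wy":0,"wz":0},{"dx":-0.03,"dy":-0.04,"dz":0,"wx":0,"wy":0,"wz":0},{"dx":-0.03,"dy":-0.04,"dz":0,"wx":0,"wy":0,"wz":0},{"dx":-0.03,"dy":-0.04,"dz":0,"wx":0,"wy":0,"wz":0},{"dx":-0.03,"dy":-0.04,"dz":0,"wx":0,"wy":0,"wz":0},{"dx":-0.03,"dy":-0.04,"dz":0,"wx":0,"wy":0,"wz":0},{"dx":-0.018,"dy":-0.023,"dz":0,"wx":0,"wy":0,"wz":0},{"dx":-0.01,"dy":-0.012,"dz":0,"wx":0,"wy":0,"wz":0}]'
python3 -m pendant '[{"dx":0,"dy":0,"dz":0,"wx":0,"wy":0,"wz":0},{"dx":0,"dy":0,"dz":0,"wx":0,"wy":0,"wz":0}]'
python3 go.py 0.4624 -0.352 0.021 30.75
```

```text
clock: 8.7
tool_pos: [0.4611, -0.353, 0.2186]
orientation: [0.496, 0.869, 0.0, -0.002]
contact_force: [-0.0, 0.7, -4.9]
gripper_width: 0.0347
gripper_force: 62.9
clock: 8.95
tool_pos: [0.4642, -0.3491, 0.22]
orientation: [0.493, 0.87, 0.001, -0.0]
contact_force: [0.4, 0.6, -6.0]
gripper_width: 0.035
gripper_force: 62.8
t 8.95 pos [ 0.4642 -0.3491  0.22  ] shift mm [ -1.8  -3.2 199. ] turn [ 0.007 -0.009  0.021] F [ 0.4  0.6 -6. ] w 0.035 gf 62.8 q7 1.04
```

```bash
python3 -m pendant '[{"dx":-0.002,"dy":-0.003,"dz":0.01,"wx":0,"wy":0,"wz":0},{"dx":0,"dy":0,"dz":0.02,"wx":0,"wy":0,"wz":0},{"dx":0,"dy":0,"dz":0.03,"wx":0,"wy":0,"wz":0},{"dx":0,"dy":0,"dz":0.03,"wx":0,"wy":0,"wz":0},{"dx":0,"dy":0,"dz":0.03,"wx":0,"wy":0,"wz":0},{"dx":0,"dy":0,"dz":0.02,"wx":0,"wy":0,"wz":0},{"dx":0,"dy":0,"dz":0.01,"wx":0,"wy":0,"wz":0},{"dx":0,"dy":0,"dz":0,"wx":0,"wy":0,"wz":0},{"dx":0,"dy":0,"dz":0,"wx":0,"wy":0,"wz":0}]'
python3 go.py 0.4624 -0.352 0.021 30.75
python3 - <<'E'
from h import *
s=manip.get_image("side");t=manip.get_image("top");o=np.zeros((335,800,3),np.uint8)
a=cv2.resize(s[70:180,330:460],None,fx=3,fy=3,interpolation=2);b=cv2.resize(t[200:310,410:540],None,fx=3,fy=3,interpolation=2)
o[:330,:390]=a;o[:330,400:790]=b;cv2.imwrite("pics/a2.png",np.clip(o*1.5,0,255).astype(np.uint8))
E
```

```text
clock: 10.07
tool_pos: [0.4624, -0.3553, 0.0715]
orientation: [0.494, 0.869, -0.0, 0.001]
contact_force: [-0.4, -0.6, -5.8]
gripper_width: 0.0346
gripper_force: 62.7
t 10.07 pos [ 0.4624 -0.3553  0.0715] shift mm [ 2.9  1.7 50.5] turn [ 0.005  0.015 -0.   ] F [-0.4 -0.6 -5.8] w 0.0346 gf 62.7 q7 0.98
```

View pics/a2.png

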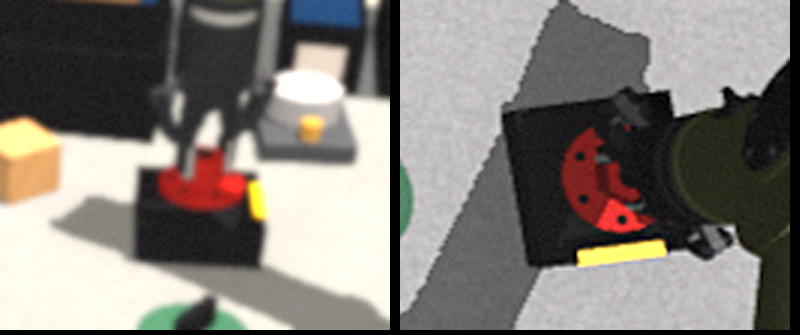

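The casting hangs level over the bin, inside the walls in both views, at top crop (612,180). Lowering gently.

```bash
python3 -m pendant '[{"dx":0.0025,"dy":0.0015,"dz":0.01,"wx":0,"wy":0,"wz":0},{"dx":0,"dy":0,"dz":0.01,"wx":0,"wy":0,"wz":0},{"dx":0,"dy":0,"dz":0.01,"wx":0,"wy":0,"wz":0},{"dx":0,"dy":0,"dz":0.008,"wx":0,"wy":0,"wz":0},{"dx":0,"dy":0,"dz":0.004,"wx":0,"wy":0,"wz":0},{"dx":0,"dy":0,"dz":0.003,"wx":0,"wy":0,"wz":0},{"dx":0,"dy":0,"dz":0,"wx":0,"wy":0,"wz":0},{"dx":0,"dy":0,"dz":0,"wx":0,"wy":0,"wz":0}]'
python3 go.py 0.4624 -0.352 0.0207 30.75
```

```text
clock: 11.18
tool_pos: [0.4618, -0.352, 0.0257]
orientation: [0.494, 0.869, -0.0, 0.0]
contact_force: [0.8, -0.8, -5.1]
gripper_width: 0.035
gripper_force: 62.8
t 11.18 pos [ 0.4618 -0.352   0.0257] shift mm [-0.4  0.5  5. ] turn [ 0.001  0.005 -0.   ] F [ 0.8 -0.8 -5.1] w 0.035 gf 62.8 q7 0.95
```

```bash
python3 -m pendant '[{"dx":0,"dy":0,"dz":0.0015,"wx":0,"wy":0,"wz":0},{"dx":0,"dy":0,"dz":0.0015,"wx":0,"wy":0,"wz":0},{"dx":0,"dy":0,"dz":0.001,"wx":0,"wy":0,"wz":0},{"dx":0,"dy":0,"dz":0,"wx":0,"wy":0,"wz":0},{"dx":0,"dy":0,"dz":0,"wx":0,"wy":0,"wz":0}]'
python3 -m pendant '[{"dx":0,"dy":0,"dz":0.0008,"wx":0,"wy":0,"wz":0},{"dx":0,"dy":0,"dz":0,"wx":0,"wy":0,"wz":0},{"dx":0,"dy":0,"dz":0,"wx":0,"wy":0,"wz":0}]'
```

```text
clock: 11.8
tool_pos: [0.4615, -0.3518, 0.0213]
orientation: [0.494, 0.869, -0.0, 0.0]
contact_force: [0.3, 0.3, -5.5]
gripper_width: 0.0355
gripper_force: 62.8
clock: 12.18
tool_pos: [0.4616, -0.3519, 0.0212]
orientation: [0.494, 0.869, -0.0, 0.0]
contact_force: [-3.7, 2.4, 4.5]
gripper_width: 0.0347
gripper_force: 64.2
```

Contact: the vertical force went from -5.5 to +4.5 N. Releasing.

```bash
python3 -m pendant '[{"dx":0,"dy":0,"dz":0,"wx":0,"wy":0,"wz":0},{"dx":0,"dy":0,"dz":0,"wx":0,"wy":0,"wz":0},{"dx":0,"dy":0,"dz":0,"wx":0,"wy":0,"wz":0},{"dx":0,"dy":0,"dz":0,"wx":0,"wy":0,"wz":0},{"dx":0,"dy":0,"dz":0,"wx":0,"wy":0,"wz":0},{"dx":0,"dy":0,"dz":0,"wx":0,"wy":0,"wz":0}]' 0.4
python3 -m pendant '[{"dx":0,"dy":0,"dz":-0.005,"wx":0,"wy":0,"wz":0},{"dx":0,"dy":0,"dz":-0.01,"wx":0,"wy":0,"wz":0},{"dx":0,"dy":0,"dz":-0.02,"wx":0,"wy":0,"wz":0},{"dx":0,"dy":0,"dz":-0.03,"wx":0,"wy":0,"wz":0},{"dx":0,"dy":0,"dz":-0.03,"wx":0,"wy":0,"wz":0},{"dx":0,"dy":0,"dz":-0.02,"wx":0,"wy":0,"wz":0},{"dx":0,"dy":0,"dz":-0.01,"wx":0,"wy":0,"wz":0},{"dx":0,"dy":0,"dz":0,"wx":0,"wy":0,"wz":0}]'
python3 go.py 0.4475 -0.146 0.145 -29.7
```

```text
clock: 12.92
tool_pos: [0.4616, -0.3518, 0.0205]
orientation: [0.494, 0.869, -0.0, 0.0]
contact_force: [-0.3, -1.0, -0.9]
gripper_width: 0.0513
gripper_force: 0.0
clock: 13.92
tool_pos: [0.4617, -0.352, 0.146]
orientation: [0.494, 0.869, -0.0, 0.0]
contact_force: [0.0, 1.2, -0.3]
gripper_width: 0.0512
gripper_force: 0.0
t 13.93 pos [ 0.4617 -0.352   0.146 ] shift mm [184.3  93.1   0.8] turn [4.000e-03 6.000e-03 7.556e+00] F [ 0.   1.2 -0.3] w 0.0512 gf 0.0 q7 1.02
```

```bash
python3 -m pendant '[{"dx":0.02,"dy":0.01,"dz":0,"wx":0,"wy":0,"wz":0},{"dx":0.036,"dy":0.018,"dz":0,"wx":0,"wy":0,"wz":0},{"dx":0.036,"dy":0.018,"dz":0,"wx":0,"wy":0,"wz":0},{"dx":0.036,"dy":0.018,"dz":0,"wx":0,"wy":0,"wz":0},{"dx":0.036,"dy":0.018,"dz":0,"wx":0,"wy":0,"wz":0},{"dx":0.02,"dy":0.011,"dz":0,"wx":0,"wy":0,"wz":0}]'
python3 -m pendant '[{"dx":0,"dy":0,"dz":0,"wx":0,"wy":0,"wz":1.08},{"dx":0,"dy":0,"dz":0,"wx":0,"wy":0,"wz":1.08},{"dx":0,"dy":0,"dz":0,"wx":0,"wy":0,"wz":1.08},{"dx":0,"dy":0,"dz":0,"wx":0,"wy":0,"wz":1.08},{"dx":0,"dy":0,"dz":0,"wx":0,"wy":0,"wz":1.08},{"dx":0,"dy":0,"dz":0,"wx":0,"wy":0,"wz":1.08},{"dx":0,"dy":0,"dz":0,"wx":0,"wy":0,"wz":1.08},{"dx":0,"dy":0,"dz":0,"wx":0,"wy":0,"wz":0}]'
python3 go.py 0.447 -0.146 0.019 -29.7
```

```text
clock: 14.68
tool_pos: [0.4463, -0.1428, 0.1445]
orientation: [0.493, 0.87, -0.0, -0.001]
contact_force: [0.3, 1.2, 0.0]
gripper_width: 0.0514
gripper_force: 0.0
clock: 15.68
tool_pos: [0.4469, -0.1459, 0.145]
orientation: [0.864, 0.503, -0.0, -0.0]
contact_force: [-0.4, 0.5, -0.3]
gripper_width: 0.0512
gripper_force: 0.0
t 15.68 pos [ 0.4469 -0.1459  0.145 ] shift mm [ -0.    0.2 126. ] turn [-0.007  0.002  0.006] F [-0.4  0.5 -0.3] w 0.0512 gf 0.0 q7 -0.27
```

```bash
python3 -m pendant '[{"dx":0,"dy":0,"dz":0.01,"wx":0,"wy":0,"wz":0},{"dx":0,"dy":0,"dz":0.025,"wx":0,"wy":0,"wz":0},{"dx":0,"dy":0,"dz":0.025,"wx":0,"wy":0,"wz":0},{"dx":0,"dy":0,"dz":0.018,"wx":0,"wy":0,"wz":0},{"dx":0,"dy":0,"dz":0.008,"wx":0,"wy":0,"wz":0},{"dx":0,"dy":0,"dz":0,"wx":0,"wy":0,"wz":0},{"dx":0,"dy":0,"dz":0,"wx":0,"wy":0,"wz":0}]'
python3 go.py 0.447 -0.146 0.019 -29.7
python3 - <<'E'
from h import *
s=manip.get_image("side");t=manip.get_image("top");o=np.zeros((335,800,3),np.uint8)
cv2.imwrite("pics/t3.png",t)
a=cv2.resize(s[100:210,350:480],None,fx=3,fy=3,interpolation=2);b=cv2.resize(t[200:310,390:520],None,fx=3,fy=3,interpolation=2)
o[:330,:390]=a;o[:330,400:790]=b;cv2.imwrite("pics/a3.png",np.clip(o*1.5,0,255).astype(np.uint8))
m=cv2.inRange(cv2.cvtColor(t[230:290,440:515],cv2.COLOR_BGR2HSV),(0,120,60),(8,255,255))
c=cv2.convexHull(max(cv2.findContours(m,0,1)[0],key=cv2.contourArea))+[440,230]
e=cv2.fitEllipse(c);print(e,plane("top",e[0],.014)-np.array([.4624,-.352,0]))
E
```

```text
clock: 16.55
tool_pos: [0.4481, -0.1463, 0.0602]
orientation: [0.865, 0.502, 0.0, 0.001]
contact_force: [0.7, -0.2, 0.2]
gripper_width: 0.0512
gripper_force: 0.0
t 16.55 pos [ 0.4481 -0.1463  0.0602] shift mm [-0.3 -1.2 41.2] turn [ 0.01  -0.    -0.003] F [ 0.7 -0.2  0.2] w 0.0512 gf 0.0 q7 -0.36
((474.55450439453125, 259.7140197753906), (33.490840911865234, 36.110633850097656), 157.55345153808594) [-0.00193468 -0.00100442  0.014     ]
```

View pics/a3.png

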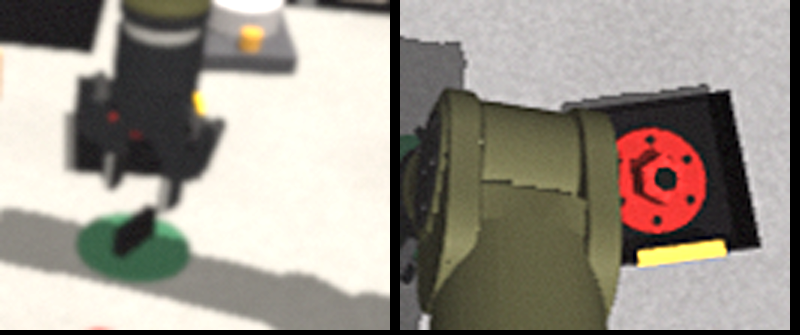

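The casting lies flat in the yellow-card bin, about 2 mm from the centre. The fingers straddle the cover's bar at side crop (135,230). Going down to grip.

```bash
python3 -m pendant '[{"dx":0,"dy":-0.0005,"dz":0.01,"wx":0,"wy":0,"wz":0},{"dx":0,"dy":0,"dz":0.015,"wx":0,"wy":0,"wz":0},{"dx":0,"dy":0,"dz":0.01,"wx":0,"wy":0,"wz":0},{"dx":0,"dy":0,"dz":0.005,"wx":0,"wy":0,"wz":0},{"dx":0,"dy":0,"dz":0,"wx":0,"wy":0,"wz":0},{"dx":0,"dy":0,"dz":0,"wx":0,"wy":0,"wz":0}]'
python3 -m pendant '[{"dx":0,"dy":0,"dz":0,"wx":0,"wy":0,"wz":0},{"dx":0,"dy":0,"dz":0,"wx":0,"wy":0,"wz":0},{"dx":0,"dy":0,"dz":0,"wx":0,"wy":0,"wz":0},{"dx":0,"dy":0,"dz":0,"wx":0,"wy":0,"wz":0},{"dx":0,"dy":0,"dz":0,"wx":0,"wy":0,"wz":0},{"dx":0,"dy":0,"dz":0,"wx":0,"wy":0,"wz":0},{"dx":0,"dy":0,"dz":0,"wx":0,"wy":0,"wz":0},{"dx":0,"dy":0,"dz":0,"wx":0,"wy":0,"wz":0}]' 1 50
python3 go.py 0.447 -0.146 0.019 -29.7
```

```text
clock: 17.4
tool_pos: [0.4473, -0.1459, 0.0197]
orientation: [0.865, 0.502, 0.0, 0.0]
contact_force: [-0.2, 0.7, -1.3]
gripper_width: 0.051
gripper_force: 0.0
clock: 18.4
tool_pos: [0.4475, -0.1462, 0.02]
orientation: [0.865, 0.502, 0.0, 0.0]
contact_force: [0.2, 0.4, 5.4]
gripper_width: 0.0132
gripper_force: 50.2
t 18.4 pos [ 0.4475 -0.1462  0.02  ] shift mm [-0.1 -0.5  1. ] turn [ 0.007  0.001 -0.005] F [0.2 0.4 5.4] w 0.0132 gf 50.2 q7 -0.41
```

```bash
python3 -m pendant '[{"dx":0,"dy":0,"dz":-0.005,"wx":0,"wy":0,"wz":0},{"dx":0,"dy":0,"dz":-0.015,"wx":0,"wy":0,"wz":0},{"dx":0,"dy":0,"dz":-0.025,"wx":0,"wy":0,"wz":0},{"dx":0,"dy":0,"dz":-0.03,"wx":0,"wy":0,"wz":0},{"dx":0,"dy":0,"dz":-0.03,"wx":0,"wy":0,"wz":0},{"dx":0,"dy":0,"dz":-0.03,"wx":0,"wy":0,"wz":0},{"dx":0,"dy":0,"dz":-0.025,"wx":0,"wy":0,"wz":0},{"dx":0,"dy":0,"dz":-0.015,"wx":0,"wy":0,"wz":0},{"dx":0,"dy":0,"dz":-0.005,"wx":0,"wy":0,"wz":0},{"dx":0,"dy":0,"dz":0,"wx":0,"wy":0,"wz":0}]'
python3 go.py 0.6163 0.0241 0.20 -29.7
```

```text
clock: 19.65
tool_pos: [0.4466, -0.1458, 0.1991]
orientation: [0.865, 0.502, -0.0, -0.0]
contact_force: [-0.9, 0.2, -2.5]
gripper_width: 0.0132
gripper_force: 49.1
t 19.65 pos [ 0.4466 -0.1458  0.1991] shift mm [231.7  63.1  -1. ] turn [-0.005  0.001 -0.005] F [-0.9  0.2 -2.5] w 0.0132 gf 49.1 q7 -0.24
```

```bash
python3 -m pendant '[{"dx":0.012,"dy":0.003,"dz":0,"wx":0,"wy":0,"wz":0},{"dx":0.025,"dy":0.007,"dz":0,"wx":0,"wy":0,"wz":0},{"dx":0.032,"dy":0.009,"dz":0,"wx":0,"wy":0,"wz":0},{"dx":0.032,"dy":0.009,"dz":0,"wx":0,"wy":0,"wz":0},{"dx":0.032,"dy":0.009,"dz":0,"wx":0,"wy":0,"wz":0},{"dx":0.032,"dy":0.009,"dz":0,"wx":0,"wy":0,"wz":0},{"dx":0.032,"dy":0.009,"dz":0,"wx":0,"wy":0,"wz":0},{"dx":0.022,"dy":0.005,"dz":0,"wx":0,"wy":0,"wz":0},{"dx":0.0125,"dy":0.003,"dz":0,"wx":0,"wy":0,"wz":0},{"dx":0,"dy":0,"dz":0,"wx":0,"wy":0,"wz":0}]'
python3 -m pendant '[{"dx":0,"dy":0,"dz":0,"wx":0,"wy":0,"wz":0},{"dx":0,"dy":0,"dz":0,"wx":0,"wy":0,"wz":0},{"dx":0,"dy":0,"dz":0,"wx":0,"wy":0,"wz":0}]'
python3 go.py 0.6163 0.0240 0.16 -29.7
python3 - <<'E'
from m import *
s=manip.get_image("side");cv2.imwrite("pics/s4.png",s);o=manip.observe()
g=cv2.convexHull(comps(s,*GR,(270,100,380,200))[0]); e=cv2.fitEllipse(g); print(e,cv2.boundingRect(g))
print("cover rel tcp on disc plane",plane("side",e[0],o["tool_pos"][2]-.0198+.009)-o["tool_pos"])
cv2.imwrite("pics/a4.png",cv2.resize(s[90:240,240:400],None,fx=3.5,fy=3.5,interpolation=2))
E
```

```text
clock: 20.9
tool_pos: [0.6164, 0.0252, 0.1987]
orientation: [0.864, 0.503, -0.0, -0.001]
contact_force: [-0.2, -0.2, -1.6]
gripper_width: 0.0131
gripper_force: 49.1
clock: 21.28
tool_pos: [0.6163, 0.0231, 0.1997]
orientation: [0.865, 0.502, -0.0, 0.0]
contact_force: [-0.9, -0.9, -2.4]
gripper_width: 0.0129
gripper_force: 49.1
t 21.27 pos [0.6163 0.0231 0.1997] shift mm [ 0.8 -0.5 39.7] turn [ 0.004  0.004 -0.013] F [-0.9 -0.9 -2.4] w 0.0129 gf 49.1 q7 -0.8
((323.6858215332031, 151.00088500976562), (22.56804084777832, 42.58918380737305), 90.10831451416016) (303, 141, 43, 22)
cover rel tcp on disc plane [-0.00109992  0.00237988 -0.0108    ]
```

View pics/a4.png

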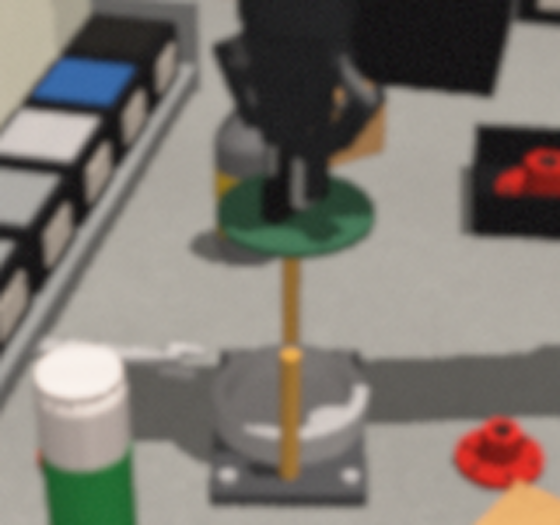

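The cover hangs level and centred over the die at columns 320–324, lined up with the pillars. I'll go down to just above the pillars and re-measure once the arm has settled.

```bash
python3 -m pendant '[{"dx":0,"dy":0,"dz":0.01,"wx":0,"wy":0,"wz":0},{"dx":0,"dy":0,"dz":0.02,"wx":0,"wy":0,"wz":0},{"dx":0,"dy":0,"dz":0.015,"wx":0,"wy":0,"wz":0},{"dx":0,"dy":0,"dz":0.007,"wx":0,"wy":0,"wz":0},{"dx":0,"dy":0,"dz":0,"wx":0,"wy":0,"wz":0},{"dx":0,"dy":0,"dz":0,"wx":0,"wy":0,"wz":0},{"dx":0,"dy":0,"dz":0,"wx":0,"wy":0,"wz":0},{"dx":0,"dy":0,"dz":0,"wx":0,"wy":0,"wz":0}]'
python3 go.py 0.6168 0.0235 0.0538 -29.7
python3 - <<'E'
from m import *
for i in range(3):
    o=manip.observe();s=manip.get_image("side");t1=manip.get_image("top")
    g=cv2.convexHull(comps(s,*GR,(270,100,380,215))[0]); e=cv2.fitEllipse(g)
    print(o["tool_pos"].round(4),np.round(e[0],1),"rel",(plane("side",e[0],o["tool_pos"][2]-.0198+.009)-o["tool_pos"]).round(4))
print("ref at grasp", plane("side",(393.87,182.34),.009)-[.4473,-.146,0])
cv2.imwrite("pics/t5.png",t1)
E
```

```text
clock: 22.32
tool_pos: [0.6167, 0.0239, 0.1479]
orientation: [0.865, 0.502, 0.0, 0.0]
contact_force: [-0.3, -0.5, -2.0]
gripper_width: 0.0127
gripper_force: 49.1
t 22.32 pos [0.6167 0.0239 0.1479] shift mm [-0.3  0.2 94.1] turn [ 0.006 -0.001 -0.005] F [-0.3 -0.5 -2. ] w 0.0127 gf 49.1 q7 -0.83
[0.6167 0.0239 0.1479] [323.3 169.6] rel [-0.0013  0.0021 -0.0108]
[0.6166 0.0239 0.1478] [323.4 169.6] rel [-0.0013  0.0022 -0.0108]
[0.6165 0.0239 0.1476] [323.4 169.8] rel [-0.0015  0.0025 -0.0108]
ref at grasp [-0.00018815  0.0003654   0.009     ]
```

```bash
python3 -m pendant '[{"dx":-0.0006,"dy":0.0008,"dz":0.006,"wx":0,"wy":0,"wz":0},{"dx":0,"dy":0,"dz":0.012,"wx":0,"wy":0,"wz":0},{"dx":0,"dy":0,"dz":0.015,"wx":0,"wy":0,"wz":0},{"dx":0,"dy":0,"dz":0.015,"wx":0,"wy":0,"wz":0},{"dx":0,"dy":0,"dz":0.015,"wx":0,"wy":0,"wz":0},{"dx":0,"dy":0,"dz":0.01,"wx":0,"wy":0,"wz":0},{"dx":0,"dy":0,"dz":0.005,"wx":0,"wy":0,"wz":0},{"dx":0,"dy":0,"dz":0.003,"wx":0,"wy":0,"wz":0},{"dx":0,"dy":0,"dz":0,"wx":0,"wy":0,"wz":0},{"dx":0,"dy":0,"dz":0,"wx":0,"wy":0,"wz":0}]'
python3 go.py 0.6170 0.0230 0.0538 -29.7
python3 - <<'E'
from m import *
s=manip.get_image("side")
cv2.imwrite("pics/a5.png",cv2.resize(s[130:240,260:390],None,fx=5,fy=5,interpolation=2))
E
```

```text
clock: 23.88
tool_pos: [0.6172, 0.023, 0.067]
orientation: [0.865, 0.502, 0.0, 0.0]
contact_force: [-0.2, 0.8, -2.3]
gripper_width: 0.0128
gripper_force: 49.1
t 23.88 pos [0.6172 0.023  0.067 ] shift mm [-0.1 -0.2 13.2] turn [ 0.005 -0.002 -0.005] F [-0.2  0.8 -2.3] w 0.0128 gf 49.1 q7 -0.87
```

View pics/a5.png

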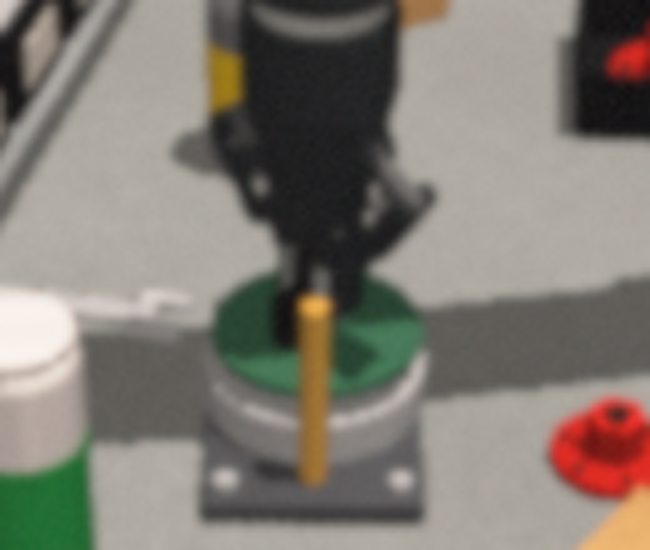

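The disc (columns 213–425) sits centred over the ring (205–428), with 13 mm left to go. Creeping down.

```bash
python3 -m pendant '[{"dx":0,"dy":0,"dz":0.003,"wx":0,"wy":0,"wz":0},{"dx":0,"dy":0,"dz":0.003,"wx":0,"wy":0,"wz":0},{"dx":0,"dy":0,"dz":0.002,"wx":0,"wy":0,"wz":0},{"dx":0,"dy":0,"dz":0,"wx":0,"wy":0,"wz":0},{"dx":0,"dy":0,"dz":0,"wx":0,"wy":0,"wz":0}]'
python3 -m pendant '[{"dx":0,"dy":0,"dz":0.0015,"wx":0,"wy":0,"wz":0},{"dx":0,"dy":0,"dz":0.0015,"wx":0,"wy":0,"wz":0},{"dx":0,"dy":0,"dz":0.001,"wx":0,"wy":0,"wz":0},{"dx":0,"dy":0,"dz":0,"wx":0,"wy":0,"wz":0},{"dx":0,"dy":0,"dz":0,"wx":0,"wy":0,"wz":0}]'
python3 go.py 0.6170 0.0230 0.0538 -29.7
```

```text
clock: 24.55
tool_pos: [0.6169, 0.023, 0.0585]
orientation: [0.865, 0.502, 0.0, 0.0]
contact_force: [-0.9, -0.3, -2.4]
gripper_width: 0.0131
gripper_force: 49.1
clock: 25.18
tool_pos: [0.6169, 0.023, 0.0545]
orientation: [0.865, 0.502, -0.0, 0.0]
contact_force: [-0.3, 0.7, -2.1]
gripper_width: 0.0128
gripper_force: 49.1
t 25.18 pos [0.6169 0.023  0.0545] shift mm [0.1 0.1 0.7] turn [ 0.     0.    -0.004] F [-0.3  0.7 -2.1] w 0.0128 gf 49.1 q7 -0.88
```

The lip has entered the cavity without contact. Final touch comes next.

```bash
python3 -m pendant '[{"dx":0,"dy":0,"dz":0.0008,"wx":0,"wy":0,"wz":0},{"dx":0,"dy":0,"dz":0,"wx":0,"wy":0,"wz":0},{"dx":0,"dy":0,"dz":0,"wx":0,"wy":0,"wz":0}]'
python3 -m pendant '[{"dx":0,"dy":0,"dz":0.0006,"wx":0,"wy":0,"wz":0},{"dx":0,"dy":0,"dz":0,"wx":0,"wy":0,"wz":0},{"dx":0,"dy":0,"dz":0,"wx":0,"wy":0,"wz":0}]'
```

```text
clock: 25.55
tool_pos: [0.617, 0.023, 0.0541]
orientation: [0.865, 0.502, 0.0, 0.0]
contact_force: [-1.4, 0.6, 2.2]
gripper_width: 0.0131
gripper_force: 49.6
clock: 25.92
tool_pos: [0.617, 0.023, 0.054]
orientation: [0.865, 0.502, -0.0, 0.0]
contact_force: [-2.8, -0.3, 6.1]
gripper_width: 0.0131
gripper_force: 50.2
```

```bash
python3 -m pendant '[{"dx":0,"dy":0,"dz":0,"wx":0,"wy":0,"wz":0},{"dx":0,"dy":0,"dz":0,"wx":0,"wy":0,"wz":0},{"dx":0,"dy":0,"dz":0,"wx":0,"wy":0,"wz":0},{"dx":0,"dy":0,"dz":0,"wx":0,"wy":0,"wz":0},{"dx":0,"dy":0,"dz":0,"wx":0,"wy":0,"wz":0},{"dx":0,"dy":0,"dz":0,"wx":0,"wy":0,"wz":0}]' 0.55
python3 -m pendant '[{"dx":0,"dy":0,"dz":-0.005,"wx":0,"wy":0,"wz":0},{"dx":0,"dy":0,"dz":-0.01,"wx":0,"wy":0,"wz":0},{"dx":0,"dy":0,"dz":-0.02,"wx":0,"wy":0,"wz":0},{"dx":0,"dy":0,"dz":-0.03,"wx":0,"wy":0,"wz":0},{"dx":0,"dy":0,"dz":-0.03,"wx":0,"wy":0,"wz":0},{"dx":0,"dy":0,"dz":-0.03,"wx":0,"wy":0,"wz":0},{"dx":0,"dy":0,"dz":-0.02,"wx":0,"wy":0,"wz":0},{"dx":0,"dy":0,"dz":-0.005,"wx":0,"wy":0,"wz":0},{"dx":0,"dy":0,"dz":0,"wx":0,"wy":0,"wz":0}]'
python3 go.py 0.46 -0.16 0.204 -29.7
```

```text
clock: 26.68
tool_pos: [0.6169, 0.023, 0.0531]
orientation: [0.865, 0.502, -0.0, 0.0]
contact_force: [0.2, -0.2, -1.0]
gripper_width: 0.0385
gripper_force: 0.0
clock: 27.8
tool_pos: [0.6167, 0.0229, 0.2028]
orientation: [0.865, 0.502, -0.0, 0.0]
contact_force: [-0.4, -0.1, -0.6]
gripper_width: 0.0385
gripper_force: 0.0
t 27.8 pos [0.6167 0.0229 0.2028] shift mm [-236.5  -45.3   -1.1] turn [-0.001  0.003 -0.005] F [-0.4 -0.1 -0.6] w 0.0385 gf 0.0 q7 -0.8
```

Move the arm aside for an unobstructed check.

```bash
python3 -m pendant '[{"dx":-0.015,"dy":-0.003,"dz":0,"wx":0,"wy":0,"wz":0},{"dx":-0.03,"dy":-0.006,"dz":0,"wx":0,"wy":0,"wz":0},{"dx":-0.035,"dy":-0.007,"dz":0,"wx":0,"wy":0,"wz":0},{"dx":-0.035,"dy":-0.007,"dz":0,"wx":0,"wy":0,"wz":0},{"dx":-0.035,"dy":-0.007,"dz":0,"wx":0,"wy":0,"wz":0},{"dx":-0.035,"dy":-0.007,"dz":0,"wx":0,"wy":0,"wz":0},{"dx":-0.03,"dy":-0.005,"dz":0,"wx":0,"wy":0,"wz":0},{"dx":-0.015,"dy":-0.003,"dz":0,"wx":0,"wy":0,"wz":0},{"dx":0,"dy":0,"dz":0,"wx":0,"wy":0,"wz":0},{"dx":0,"dy":0,"dz":0,"wx":0,"wy":0,"wz":0}]'
python3 - <<'E'
from m import *
s=manip.get_image("side");t1=manip.get_image("top");o=np.zeros((400,800,3),np.uint8)
gt=cv2.convexHull(comps(t1,*GR,(295,170,360,230))[0]);e=cv2.fitEllipse(gt);print(e,plane("top",e[0],.044))
gs=cv2.convexHull(comps(s,*GR,(295,170,350,230))[0]);es=cv2.fitEllipse(gs);print(es,tri(e[0],es[0]))
for c in comps(t1,*BR,(290,175,365,215),4): print("brass",c.reshape(-1,2).mean(0))
o[:,:400]=cv2.resize(s[140:240,275:375],None,fx=4,fy=4,interpolation=2);o[:,400:]=cv2.resize(t1[150:250,276:376],None,fx=4,fy=4,interpolation=2)
cv2.imwrite("pics/end.png",o)
E
```

```text
clock: 29.05
tool_pos: [0.4636, -0.1539, 0.2027]
orientation: [0.865, 0.502, -0.0, -0.0]
contact_force: [-0.4, 0.3, -0.7]
gripper_width: 0.0384
gripper_force: 0.0
((325.8419189453125, 198.55613708496094), (40.20145797729492, 40.66602325439453), 83.41355895996094) [0.61537071 0.02316164 0.044     ]
((333.5223083496094, 200.8392791748047), (16.377182006835938, 21.914087295532227), 19.590702056884766) (array([0.60169345, 0.02258622, 0.04610844]), np.float64(0.026174039761317918))
brass [297.5    198.4375]
brass [351.85714286 186.5       ]
```

View pics/end.png

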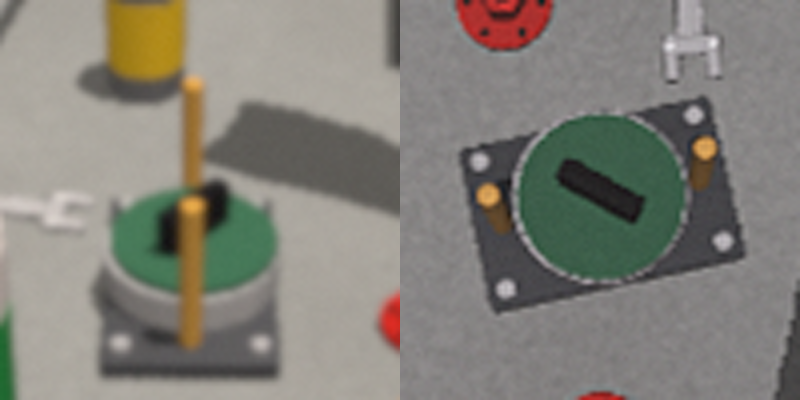

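The cover is seated level at top crop (600,198), evenly inside the ring and about 1.3 mm off the die axis. The side-view ellipse fit is unusable because the near pillar splits the disc. Contact came at the expected height (TCP 54.0 mm against 53.8 mm). Handing in.

```bash
python3 -c "
from station import manip
print(manip.job_done())"
```

```text
the job is handed in; nothing more can be done
None
```

I set the casting flat about 2 mm from the middle of the yellow-card bin, seated the cover level on the die about 1.3 mm off its axis, and handed the job in at about 29 s; no verdict was returned.

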